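# Index the nozzle turret and unscrew the tall nozzle

## Task

Turn the nozzle turret until the nozzle with the tall ribbed head clicks in at the front pointer, then unscrew that nozzle (anticlockwise, regrasping until its lock lets go), lift it out and set it down gently in the steel tray. Leave the other three nozzles locked in the turret and everything else on the bench, such as the timer, where it is.

Things in the scene. Friction and masses are not known exactly. Their poses are not given: they have to be found in the camera images.
- nozzle_tall_head (a point): The nozzle to take out; alone of the four it has a TALL round ribbed white head, 34 mm diameter, 34 mm high with its grey skirt (38 mm diameter, lowest 7 mm), and a 6 mm spout tip on top. 60 to 130 g. Site: on its axis, 19 mm above the skirt's underside. Locked in, the skirt rests on the socket rim and the point is 84 mm above the bench. z runs up the axis; its nib points to +y.
- nozzle_tall_nib (a point): Tip of the small grey nib (5 mm wide) on the tall nozzle's skirt, 28 mm from its axis, 4 mm above the rim. Locked until turned anticlockwise (from above) 140 to 210 degrees from its start, to where the nib meets the stop pin on the rim (nozzle axes then parallel to the turret's within 6 degrees); only there it lifts out. It turns easily, stays where left; pressed hard on the pin it binds.
- nozzle_tall_foot (a point): Flat foot of the tall nozzle's steel stem, which goes down into the socket: 24 mm diameter, 29 mm long from skirt to foot, with two lugs (to 20.5 mm from the axis) 15 to 22 mm above the foot that hold it under the socket's flange. 48 mm below the head point. Play all round 1.5 mm: lift straight up by 30 mm or more.
- nozzle_low_head (a point): Another nozzle: LOW round ribbed head, 34 mm diameter, only 18 mm high. Its head (white plastic) sits on the same grey skirt and steel stem as the others. Site: on the axis, 15 mm above the underside of the skirt.
- nozzle_hex_head (a point): Another nozzle: hexagonal head, 30 mm across flats, 24 mm high. Its head (white plastic) sits on the same grey skirt and steel stem as the others. Site: on the axis, 15 mm above the underside of the skirt.
- nozzle_wing_head (a point): Another nozzle: wing head, a 36 x 11 mm bar, 25 mm high. Its head (white plastic) sits on the same grey skirt and steel stem as the others. Site: on the axis, 15 mm above the underside of the skirt.
- turret: Turret turning about an upright axis, 400 degrees either way. Origin on the axis, 22 mm above the bench, z up. Four aluminium sockets (56 mm diameter, rims 65 mm above the bench) 60 mm from the axis at 45, 135, 225, 315 degrees from its x, one nozzle in each, in any order. Each rim has an 8 mm high steel stop pin at 96 degrees from turret x, seen from the socket's axis. Stays where left.
- turning_post (a point): Top centre of one of four upright steel turning posts, 12 mm diameter, 84 mm from the turret axis at 0 (this one), 90, 180, 270 degrees from turret x, between the sockets; tops 105 mm above the bench, 40 mm above the rims. Push or grip one to turn: about 3 N; a spring detent (about 7 N, catches within 4 degrees) clicks in whenever a socket stands at the front.
- turret_base: Grey base plate fixed to the bench, 226 x 226 x 14 mm, x from -105 to +121 mm. Origin on the turret axis at bench height. Its -x side is the front: there, 101 mm from the axis, a grey upright 62 mm high carries a small steel pointer.
- front_mark (a point): Where a nozzle's axis stands when its socket is exactly at the front pointer: 60 mm from the turret axis towards base -x, 82 mm above the bench.
- guard_edge (a point): Middle of the front edge of the fixed clear plastic guard plate over the rear of the turret: top 114 mm, underside 110 mm above the bench; it covers base x = +32 to +118 mm, y = -111 to +111 mm, on two rear posts (base x +108, y +-98). Nozzles and posts under it cannot be reached until turned forward.
- tray: Open steel tray beside the turret, fixed to the bench, empty: 160 (x) x 120 (y) x 24 mm outside, walls and floor 3 mm. Origin: centre of its underside.
- bench_timer: Bystander: loose three-key bench timer, 82 x 58 x 22 mm, lying behind the tray.
Not all that is in view belongs to the job. What is shaped like the part that bears nozzle_tall_head but blue or yellow is not meant.

How it is judged:
By the outcome, as a careful person would: the job done as asked, in the order asked, and still so for the second after the job is handed in, with the robot touching nothing.
It also fails if it takes over 72 s, if anything falls off the work surface, if the arm or the gripper's body presses on something with over 40 N, if the wrist force passes 120 N, or if a joint passes its speed limit or range.

## Robot

A 6-joint arm with a two-finger parallel gripper is mounted at the origin on a cart in front of the work surface, level with it; the furniture and walls round the work are solid. World frame = base frame: x ahead of the robot, y to its left, z up, the work surface at z = 0. Lengths are in m, angles in rad, forces in N, time in s.
With the tool pointing down it reaches from about 0.25 to 0.725 m from the base axis. Payload 4 kg.
Tool frame: the origin (TCP) lies midway between the tips of the shut fingers; the grasp point (between the pads) lies bot.tcp_to_grasp behind it (bot.tcp_to_grasp is the distance from the TCP to the grasp point, in m); z points along the fingers, y is the line along which they close (so a half turn about z gives the same grasp; the last joint's range is limited). The gripper opens to 85 mm and grips with 20 to 120 N. Pads are 22 mm wide; open, the fingers measure 114 mm over their backs; the gripper's body (76 mm by 85 mm) begins 54 mm behind the grasp point. The pads swing forward as they close: fully open they stand 13 mm farther back than shut.
Start: joints at [1.175, 0.241, 0.005, 1.335, 0, 1.571], TCP at [0.193, 0.461, 0.21] pointing down, gripper open.
Joint ranges: [-2.72, 2.72], [-1.05, 1.87], [-1.09, 1.28], [-1.99, 2.15], [-1.42, 1.44], [-3.14, 3.14]. Speed limits (rad/s): [2.79, 2.79, 3.14, 3.14, 3.14, 3.14].

## Interface

Orientations are given as a unit quaternion [x, y, z, w].
In Python, from workcell import readout, camera, bot gives the robot as it stands. The module is installed in compiled form; this text tells all that it offers.
- The arm moves only by the tool jog_arm, never from a script. Its argument "motion" is a list of rows, each an object of numbers: "x", "y", "z": the shift along the tool's x, y, z in mm; "spin": the turn about the tool's z in degrees; "fingers": the closure, from -1 (fully open) to 1 (shut). A call has 1 to 8 rows; each row is the pose to reach, as a shift and turn from the pose commanded when the call began, along the tool's axes at that moment; what a row does not reach only later rows make up. A row lasts 1/8 s, in which the tool goes at most 62.5 mm and 10.7 degrees, less where a joint would pass 70% of its speed; a pose out of reach is approached as far as the arm can. A call with a gripper value outside its range is refused whole. The fingers move at their own pace and stop on an object; the grip force is fixed at half the most. Time passes only in rows, so rows that repeat a pose let the fingers close. It gives the time, the measured TCP pose, the force, the opening and the grip force at its end, in the units of the state.
- readout.get_obs(): the state, without advancing time (a new reading comes with each control period).
- camera(name): name is "scene" or "top" or "wrist"; returns a dict with "pixels" (400x640x3 uint8, red, green, blue), "K" (3x3 intrinsics, pixels), "rvec" (rotation vector, rad) and "tvec" (3), from world to camera coordinates, as OpenCV has them. Camera axes: x right, y down, z forward; pixel columns grow to the right and rows downward; lengths in m; the calibration is good to about 2 mm. The wrist camera is an equidistant fisheye: a pixel r from the principal point sees the ray r / f radians off the axis. A picture is of the moment at which its call begins. There is no depth.
- bot.job_done(): hands the job in; it is judged then, once.
The state is a dict: "clock": time; "joint_pos": joint angles; "joint_vel": joint speeds; "tau": joint torques, N m; "eef_pos": TCP position; "tool_rot": TCP orientation; "ft_force": force on the tool from outside, world axes, zero at the start; "ft_torque": the same for the moment, N m; "grip_width": finger opening in m; "grasp_force": force on a finger pad.
Only numpy, scipy, OpenCV 4.12 (cv2) and the standard library are available. Lean on these libraries where they do the work, as an engineer would, in place of code of your own. Each camera call takes 0.05 s, during which the arm holds its last target. There are 200 camera calls.

## Working session

There is one attempt and no reset: what is moved stays moved. The work goes in short steps, Python scripts to look and compute and a tool call to move; the robot and the scene stay as the last step left them, time stands still between calls to the robot, and variables do not carry over. Pictures are saved under pics/ and viewed, at most 10 in all, crops included, and the job is handed in when it is done.

Besides the shell and the picture viewer there is one more tool, called after ">>>" as a command line: name --argument value ..., lists and objects as JSON in quotes. jog_arm: Moves the arm, as the interface text tells. Its arguments: {"type":"object","properties":{"motion":{"type":"array"}},"required":["motion"]}

```bash
mkdir -p pics; python3 - <<'E'
from workcell import readout,camera,bot
import cv2,pickle,numpy as np
o=readout.get_obs();print({k:np.round(v,3) for k,v in o.items()},bot.tcp_to_grasp)
for n in("scene","top"):
    c=camera(n);pickle.dump(c,open(n+'0.pkl','wb'));cv2.imwrite(f'pics/{n}0.png',c['pixels'][...,::-1])
    R=cv2.Rodrigues(np.array(c['rvec']))[0];print(n,c['K'],-R.T@c['tvec'],R)
E
```

```text
{'clock': np.float64(0.0), 'joint_pos': array([ 1.175,  0.241,  0.004,  1.335, -0.   ,  1.571]), 'joint_vel': array([-0.   ,  0.   , -0.   , -0.001,  0.001, -0.001]), 'tau': array([-2.0000e-03, -3.7232e+01,  2.5241e+01,  1.7000e-02, -0.0000e+00,
        0.0000e+00]), 'eef_pos': array([0.193, 0.461, 0.209]), 'tool_rot': array([ 0.197,  0.98 , -0.001, -0.   ]), 'ft_force': array([ 0.098, -0.05 , -0.425]), 'ft_torque': array([-0.042,  0.055,  0.053]), 'grasp_force': np.float64(0.0), 'grip_width': np.float64(0.085)} 0.0187
scene [[497.03136854   0.         324.67553546]
 [  0.         497.03136854 204.19952156]
 [  0.           0.           1.        ]] [ 0.01076038 -0.43970525  0.87473684] [[ 0.60716365 -0.79455293  0.00615966]
 [-0.62111122 -0.4794331  -0.61997157]
 [ 0.49555338  0.37259837 -0.78460009]]
top [[461.23824125   0.         319.65350099]
 [  0.         461.23824125 193.70070426]
 [  0.           0.           1.        ]] [ 0.41913626 -0.03450314  1.10421862] [[ 0.00735821 -0.99990997  0.01122118]
 [-0.9958341  -0.0083472  -0.09080072]
 [ 0.09088621 -0.0105063  -0.99580586]]
```

View pics/top0.png

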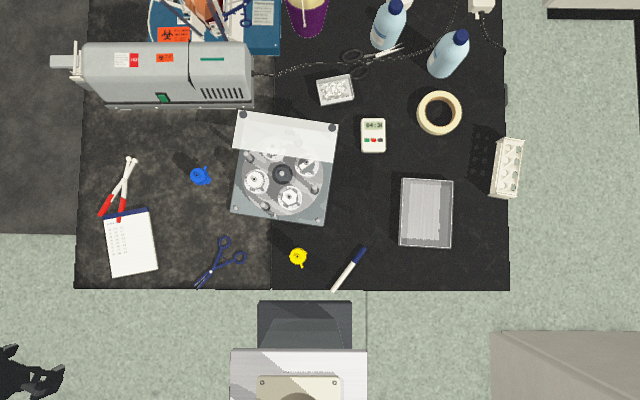

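View pics/scene0.png

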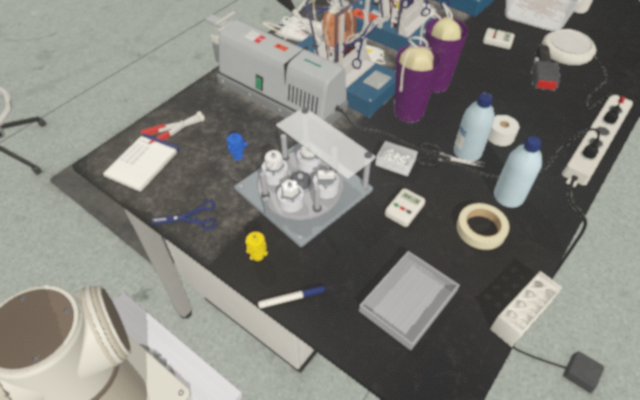

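The top view shows the turret at about (282,174), nozzles near (256,180), (290,197), (308,165) and (272,152), the tray at (426,213) and the timer at (373,135). Blue (200,176) and yellow (298,257) are decoys. A close crop comes next.

```bash
python3 - <<'E'
import cv2,numpy as np
a=cv2.imread('pics/top0.png')[105:230,225:345];b=cv2.imread('pics/scene0.png')[105:245,230:380]
a=cv2.resize(a,(400,416),interpolation=cv2.INTER_CUBIC);b=cv2.resize(b,(400,373),interpolation=cv2.INTER_CUBIC)
o=np.zeros((416,800,3),np.uint8);o[:,:400]=a;o[:373,400:]=b;cv2.imwrite('pics/crop0.png',o)
E
```

```text
(no output)
```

View pics/crop0.png

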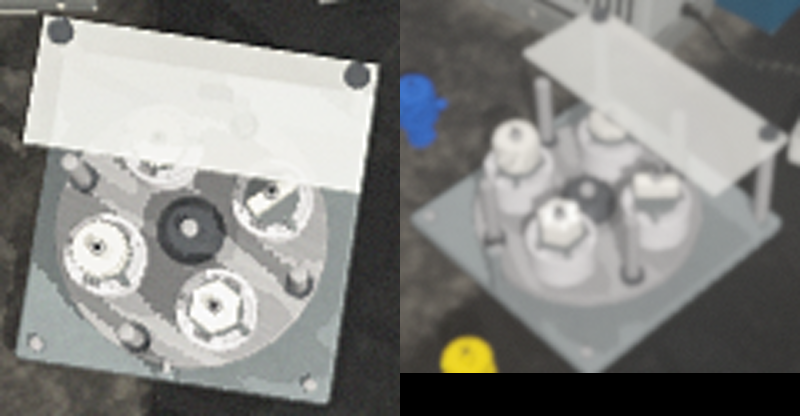

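Hypotheses, in top-view pixels: tall round head (254,179), hex (289,197), wing (307,162), low under the guard (272,147), and blue and yellow decoys. In the crop, the head at (98,247) is the tall round one and stands above the others in the scene view (515,145), so I choose it.

```bash
cat > h.py <<'E'
import numpy as np,cv2,pickle
from scipy.optimize import least_squares
def proj(c,P):
    return cv2.projectPoints(np.atleast_2d(np.array(P,float)),np.array(c['rvec'],float),np.array(c['tvec'],float),c['K'],None)[0][:,0]
def T(p,L):
    x,y,a=p;L=np.atleast_2d(np.array(L,float));c,s=np.cos(a),np.sin(a)
    return np.c_[x+c*L[:,0]-s*L[:,1],y+s*L[:,0]+c*L[:,1],L[:,2]]
def back(c,uv,z):
    R=cv2.Rodrigues(np.array(c['rvec']))[0];o=-R.T@c['tvec'];d=R.T@np.linalg.inv(c['K'])@[*uv,1];return o+d*(z-o[2])/d[2]
E
python3 - <<'E'
from h import *
t=pickle.load(open('top0.pkl','rb'));s=pickle.load(open('scene0.pkl','rb'))
A=lambda l:np.array([[225+u*.3,105+v*.3005] for u,v in l]);B=lambda l:np.array([[230+(u-400)*.375,105+v*.375] for u,v in l])
base=[[-.105,.113,.014],[-.105,-.113,.014],[.032,.111,.114],[.032,-.111,.114],[.118,.111,.114],[.118,-.111,.114]]
bpx=A([(18,357),(327,403),(22,143),(360,190),(42,15),(380,65)])
sb=[[-.105,.113,.014],[-.105,-.113,.014],[.121,-.113,.014],[.032,.111,.114],[.032,-.111,.114]]
spx=B([(412,217),(588,373),(780,228),(524,55),(715,195)])
noz=lambda a:[[.06*np.cos(a),.06*np.sin(a),.105],[.06*np.cos(a+np.pi/2),.06*np.sin(a+np.pi/2),.095],[.06*np.cos(a-np.pi),.06*np.sin(a-np.pi),.096]]
npx=A([(98,247),(213,305),(272,190)]);nsx=B([(515,132),(560,203),(655,175)])
def f(p,sc=True):
    r=[proj(t,T(p[:3],base))-bpx,proj(t,T(p[:3],noz(p[3])))-npx]
    r+=[.5*(proj(s,T(p[:3],sb))-spx),.5*(proj(s,T(p[:3],noz(p[3])))-nsx)]
    return np.vstack(r).ravel()
q=least_squares(f,[.45,.05,-.14,2],loss='soft_l1')
p=q.x;print(p,np.degrees(p[2:]));print(f(p).reshape(-1,2).round(1))
print('turn needed deg',180-np.degrees(p[3]))
for k in range(4):
    a=p[3]+np.pi/4+k*np.pi/2;P=T(p[:3],[.084*np.cos(a),.084*np.sin(a),.105]);print('post',np.degrees(a),P.round(4),proj(t,P))
print('tall',T(p[:3],noz(p[3]))[0],'front',T(p[:3],[-.06,0,.082]))
tp=[back(t,u,.024)for u in [(402,178),(453,179),(451,248),(399,247)]];print('tray',np.round(tp,3),np.mean(tp,0))
print('timer',back(t,(373,135),.022))
E
```

```text
[ 0.56062448  0.04096161 -0.13810283  2.04135935] [ -7.91270929 116.96127518]
[[-1.3  0.3]
 [ 0.8  0.4]
 [ 0.2 -0. ]
 [-0.   0.7]
 [ 0.6  0.1]
 [-0.4 -0.2]
 [-0.2 -0.1]
 [ 0.4  0.1]
 [-0.   0.4]
 [-0.5 -0.8]
 [ 0.4 -0.4]
 [ 0.7 -2.3]
 [-0.1 -1. ]
 [ 0.1 -0.6]
 [ 0.2 -0.7]
 [-0.   0.9]
 [ 0.5 -0.7]]
turn needed deg 63.0387248170224
post 161.9612751829776 [[0.4851 0.0777 0.105 ]] [[262.93958342 204.82265346]]
post 251.9612751829776 [[ 0.5239 -0.0346  0.105 ]] [[314.88905373 187.4735036 ]]
post 341.9612751829776 [[0.6362 0.0042 0.105 ]] [[297.68273136 136.53965398]]
post 431.9612751829776 [[0.5974 0.1165 0.105 ]] [[246.15725451 153.48315899]]
tall [0.54104231 0.09767615 0.105     ] front [[0.50119574 0.04922146 0.082     ]]
tray [[ 0.557 -0.24   0.024]
 [ 0.555 -0.361  0.024]
 [ 0.393 -0.353  0.024]
 [ 0.394 -0.232  0.024]] [ 0.47485908 -0.29669888  0.024     ]
timer [ 0.65967436 -0.17222892  0.022     ]
```

```bash
cat >> h.py <<'E'
from scipy.spatial.transform import Rotation as Rn
def st():
    from workcell import readout
    return readout.get_obs()
def to(P,yang=None):
    o=st();R=Rn.from_quat(o['tool_rot']);d=R.inv().apply(np.array(P)-o['eef_pos'])*1e3
    y=R.apply([0,1,0]);a=np.degrees(np.arctan2(y[1],y[0]))
    return d.round(1), None if yang is None else round((a-yang+180)%360-180,1)
E
python3 -c "
from h import *
print(to([.485,.0777,.209],64))"
```

```text
(array([-4.176e+02, -2.407e+02,  3.000e-01]), np.float64(3.3))
```

>>> jog_arm --motion '[{"x": -52, "y": -30, "spin": 0, "fingers": 0}, {"x": -104, "y": -60, "fingers": 0}, {"x": -156, "y": -90, "fingers": 0}, {"x": -208, "y": -120, "fingers": 0}, {"x": -260, "y": -150, "fingers": 0}, {"x": -312, "y": -180, "fingers": 0}, {"x": -364, "y": -210, "fingers": 0}, {"x": -416, "y": -239, "spin": 3, "fingers": 0}]'

```text
validation failed for argument at $.mo...
```

>>> jog_arm --motion '[{"fingers": 0}, {"fingers": 0}]'

```text
validation failed for argument at $.mo...
```

```bash
python3 - <<'E'
from h import *
from workcell import camera
c=camera('wrist');pickle.dump(c,open('w1.pkl','wb'));cv2.imwrite('pics/w1.png',c['pixels'][...,::-1])
o=st();print(o['clock'],o['eef_pos'],o['grip_width'],o['joint_pos'],to([.485,.0777,.079],64),c['K'],c['rvec'],c['tvec'])
E
```

```text
0.15 [0.1925697  0.46086865 0.20900893] 0.0853461617873604 [ 1.17500872e+00  2.41265420e-01  4.04459049e-03  1.33521876e+00
 -5.36079676e-06  1.57082312e+00] (array([-417.6, -240.6,  130.4]), np.float64(3.3)) [[309.70691629   0.         310.96327169]
 [  0.         309.70691629 201.30029761]
 [  0.           0.           1.        ]] [-2.38499182 -1.58892889 -0.25123228] [-0.49901009 -0.04113866  0.38038016]
```

View pics/w1.png

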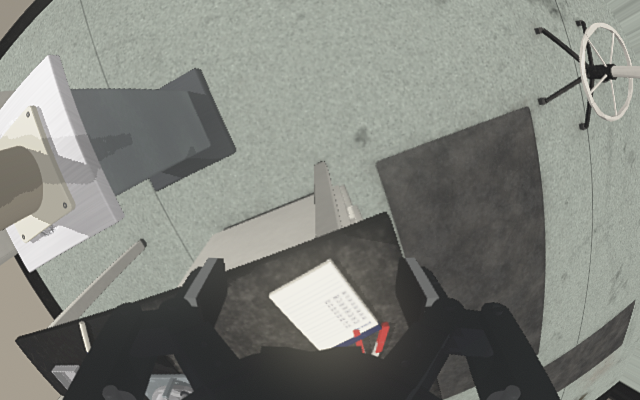

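The arm hasn't moved (the wrist view shows only the notepad at (325,305)). The rows probably need all five keys.

>>> jog_arm --motion '[{"x": -52, "y": -30, "z": 0, "spin": 0, "fingers": 0}, {"x": -104, "y": -60, "z": 0, "spin": 0, "fingers": 0}, {"x": -156, "y": -90, "z": 0, "spin": 0, "fingers": 0}, {"x": -208, "y": -120, "z": 0, "spin": 0, "fingers": 0}, {"x": -260, "y": -150, "z": 0, "spin": 0, "fingers": 0}, {"x": -312, "y": -180, "z": 0, "spin": 0, "fingers": 0}, {"x": -364, "y": -210, "z": 0, "spin": 0, "fingers": 0}, {"x": -417, "y": -240, "z": 0, "spin": 3, "fingers": 0}]'

```text
clock: 1.15
eef_pos: [0.4858, 0.0774, 0.2096]
tool_rot: [0.223, 0.975, 0.0, -0.0]
ft_force: [0.9, 0.8, -0.1]
grip_width: 0.0426
grasp_force: 0.0
```

```bash
python3 - <<'E'
from h import *
from workcell import camera
c=camera('wrist');pickle.dump(c,open('w2.pkl','wb'));cv2.imwrite('pics/w2.png',c['pixels'][...,::-1])
o=st();print(o['clock'],o['eef_pos'],o['grip_width'],o['joint_pos'],to([.485,.0777,.079],64))
E
```

```text
1.2 [0.4902092  0.07146015 0.20928745] 0.04270145287589202 [ 0.14823961  0.22904784 -0.0111342   1.32753022 -0.0053096   0.6063913 ] (array([  8.2,   3.6, 130.2]), np.float64(-0.3))
```

View pics/w2.png

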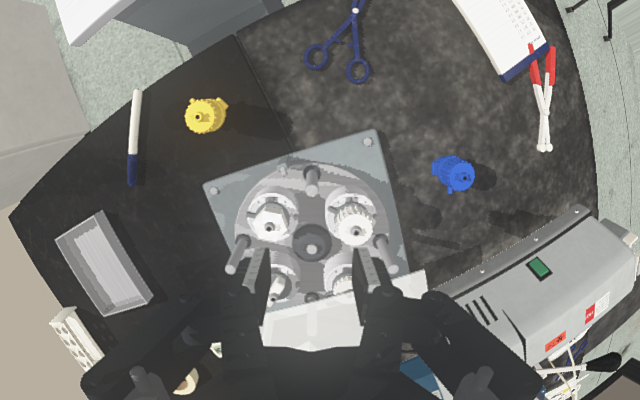

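The wrist view shows the post (312,180) between the tall (355,225) and hex (270,215) nozzles, on the fingers' midline. I'll go down partway and re-measure.

>>> jog_arm --motion '[{"x": 0, "y": 0, "z": 30, "spin": 0, "fingers": 0}, {"x": 0, "y": 0, "z": 60, "spin": 0, "fingers": 0}, {"x": 0, "y": 0, "z": 70, "spin": 0, "fingers": 0}, {"x": 0, "y": 0, "z": 70, "spin": 0, "fingers": 0}, {"x": 0, "y": 0, "z": 70, "spin": 0, "fingers": 0}]'

```text
clock: 1.82
eef_pos: [0.4858, 0.0795, 0.1409]
tool_rot: [0.222, 0.975, 0.0, 0.001]
ft_force: [0.6, 0.5, 0.4]
grip_width: 0.0426
grasp_force: 0.0
```

```bash
python3 - <<'E'
from h import *
o=st();print(o['clock'],o['eef_pos'],o['grip_width'],to([.485,.0777,.079],64))
# fisheye projection of predicted points in w2 as check
c=pickle.load(open('w2.pkl','rb'))
P=np.array([[.4851,.0777,.105],[.5410,.0977,.105],[.5239,-.0346,.105],[.5974,.1165,.105]])
print(cv2.fisheye.projectPoints(P[:,None],np.array(c['rvec'],float).reshape(3,1),np.array(c['tvec'],float).reshape(3,1),c['K'],np.zeros(4))[0][:,0])
E
```

```text
1.825 [0.48584972 0.0795351  0.1409126 ] 0.04255745015226353 (array([ 0.1, -2.1, 61.9]), np.float64(0.4))
[[310.82175956 191.38004012]
 [355.0977975  233.3250826 ]
 [228.98054811 269.88852103]
 [392.17804305 270.35803083]]
```

>>> jog_arm --motion '[{"x": 0, "y": -2, "z": 30, "spin": 0, "fingers": 0}, {"x": 0, "y": -2, "z": 55, "spin": 0, "fingers": 0}, {"x": 0, "y": -2, "z": 65, "spin": 0, "fingers": 0}, {"x": 0, "y": -2, "z": 65, "spin": 0, "fingers": 0}, {"x": 0, "y": -2, "z": 65, "spin": 0, "fingers": 1}, {"x": 0, "y": -2, "z": 65, "spin": 0, "fingers": 1}, {"x": 0, "y": -2, "z": 65, "spin": 0, "fingers": 1}, {"x": 0, "y": -2, "z": 65, "spin": 0, "fingers": 1}]'

```text
clock: 2.82
eef_pos: [0.4853, 0.0777, 0.0761]
tool_rot: [0.222, 0.975, 0.001, 0.001]
ft_force: [-0.3, -0.3, 6.0]
grip_width: 0.0077
grasp_force: 58.8
```

```bash
python3 - <<'E'
from h import *
o=st();print(o['clock'],o['eef_pos'],o['grip_width'],o['grasp_force'],o['ft_force'])
C=np.array([.5606,.0410]);R=Rn.from_quat(o['tool_rot'])
v=o['eef_pos'][:2]-C;print(np.hypot(*v),np.degrees(np.arctan2(v[1],v[0])))
def row(d):
    a=np.radians(d);p=C+np.array([[np.cos(a),-np.sin(a)],[np.sin(a),np.cos(a)]])@v
    return R.inv().apply(np.r_[p-o['eef_pos'][:2],0])[:2]*1e3
for d in (8,16,24,32,40,48,56,63): print(d,row(d).round(1))
E
```

```text
2.825 [0.48530565 0.07772031 0.07608013] 0.007707773718941746 58.76241087913513 [-0.2590529  -0.27084047  5.97935319]
0.08377123860675384 154.0019675854985
8 [ -0.7 -11.7]
16 [ -3.1 -23.1]
24 [ -7.  -34.1]
32 [-12.5 -44.5]
40 [-19.3 -54. ]
48 [-27.4 -62.4]
56 [-36.5 -69.7]
63 [-45.3 -74.9]
```

>>> jog_arm --motion '[{"x": -0.7, "y": -11.7, "z": 0, "spin": -8, "fingers": 1}, {"x": -3.1, "y": -23.1, "z": 0, "spin": -16, "fingers": 1}, {"x": -7, "y": -34.1, "z": 0, "spin": -24, "fingers": 1}, {"x": -12.5, "y": -44.5, "z": 0, "spin": -32, "fingers": 1}, {"x": -19.3, "y": -54, "z": 0, "spin": -40, "fingers": 1}, {"x": -27.4, "y": -62.4, "z": 0, "spin": -48, "fingers": 1}, {"x": -36.5, "y": -69.7, "z": 0, "spin": -56, "fingers": 1}, {"x": -45.3, "y": -74.9, "z": 0, "spin": -63, "fingers": 1}]'

```text
clock: 3.82
eef_pos: [0.4939, -0.0074, 0.0761]
tool_rot: [-0.323, 0.946, 0.002, 0.002]
ft_force: [2.4, 4.9, 2.4]
grip_width: 0.0077
grasp_force: 59.1
```

>>> jog_arm --motion '[{"x": 0, "y": 0, "z": 0, "spin": 0, "fingers": 1}, {"x": 0, "y": 0, "z": 0, "spin": 0, "fingers": 1}]'

```text
clock: 4.08
eef_pos: [0.4945, -0.0082, 0.0761]
tool_rot: [-0.32, 0.947, 0.001, 0.003]
ft_force: [1.5, 5.6, 4.4]
grip_width: 0.0081
grasp_force: 59.3
```

```bash
python3 - <<'E'
from h import *
from workcell import camera
c=camera('top');pickle.dump(c,open('top1.pkl','wb'));cv2.imwrite('pics/top1.png',c['pixels'][...,::-1])
o=st();print(o['clock'],o['eef_pos'],o['grip_width'],o['grasp_force'],o['ft_force'],o['ft_torque'])
v=o['eef_pos'][:2]-[.5606,.041];print(np.hypot(*v),np.degrees(np.arctan2(v[1],v[0]))%360)
E
```

```text
4.125 [ 0.4945372  -0.00821896  0.07608763] 0.007705638641917676 59.332112073898315 [1.4535022  4.51524731 4.77980174] [ 1.04896296 -0.30699323 -0.05032135]
0.08238203467121744 216.68732061826174
```

>>> jog_arm --motion '[{"x": 0, "y": 0, "z": 0, "spin": 0, "fingers": 0}, {"x": 0, "y": 0, "z": 0, "spin": 0, "fingers": 0}, {"x": 0, "y": 0, "z": 0, "spin": 0, "fingers": 0}, {"x": 0, "y": 0, "z": -40, "spin": 0, "fingers": 0}, {"x": 0, "y": 0, "z": -80, "spin": 0, "fingers": 0}, {"x": -60, "y": 0, "z": -80, "spin": 0, "fingers": 0}, {"x": -110, "y": 0, "z": -80, "spin": 0, "fingers": 0}, {"x": -110, "y": 0, "z": -80, "spin": 0, "fingers": 0}]'

```text
clock: 5.12
eef_pos: [0.5818, 0.0587, 0.1535]
tool_rot: [-0.321, 0.947, 0.0, -0.0]
ft_force: [-0.6, -0.8, 0.4]
grip_width: 0.0427
grasp_force: 0.0
```

```bash
python3 - <<'E'
from h import *
from workcell import camera
o=st();print(o['clock'],o['eef_pos'],o['ft_force'])
t=camera('top');w=camera('wrist');pickle.dump((t,w),open('s2.pkl','wb'))
a=cv2.resize(t['pixels'][120:240,225:345],(400,400),interpolation=3)
b=cv2.resize(w['pixels'],(640,400))[:,120:520]
cv2.imwrite('pics/c2.png',np.hstack([a,b])[...,::-1])
p=[.5606,.0410,-.1381];print(proj(t,T(p,[-.06,0,.105])), cv2.fisheye.projectPoints(T(p,[-.06,0,.105])[:,None],np.array(w['rvec'],float).reshape(3,1),np.array(w['tvec'],float).reshape(3,1),w['K'],np.zeros(4))[0])
E
```

```text
5.125 [0.58184162 0.05869923 0.1534582 ] [-0.61201446 -0.8154594   0.37569536]
[[276.19887034 197.54005834]] [[[371.59148319 121.64229913]]]
```

View pics/c2.png

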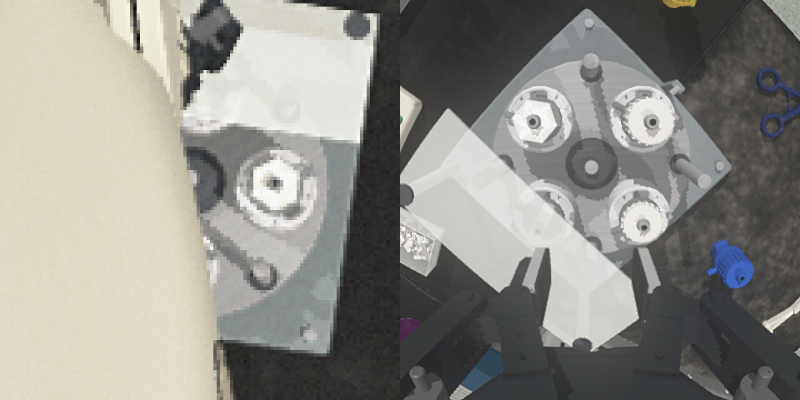

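I slid forward instead of back, so the tool is now above the guard, touching nothing. In the right half the tall nozzle is at (653,122), near the pointer (675,88), and within 1.5 px of the predicted detent position. A zoom should show the nib and the stop pin.

```bash
python3 - <<'E'
from h import *
t,w=pickle.load(open('s2.pkl','rb'))
cv2.imwrite('pics/c3.png',cv2.resize(w['pixels'][60:180,300:440],(700,600),interpolation=3)[...,::-1])
p=[.5606,.0410,-.1381]
L=[[-.06,0,.105],[-.06,0,.065],[-.101,0,.062]]
L+=[[-.06+.025*np.cos(a),.025*np.sin(a),.069] for a in np.radians([0,90,180,270])]
L+=[[-.06+.026*np.cos(a),.026*np.sin(a),.073] for a in np.radians([225+96+90*k-90*0-90*0 for k in range(4)])]
q=cv2.fisheye.projectPoints(T(p,L)[:,None],np.array(w['rvec'],float).reshape(3,1),np.array(w['tvec'],float).reshape(3,1),w['K'],np.zeros(4))[0][:,0]
print(((q-[300,60])*5).round())
E
```

```text
[[358. 308.]
 [311. 294.]
 [483. 129.]
 [204. 400.]
 [417. 406.]
 [425. 191.]
 [208. 182.]
 [156. 309.]
 [330. 457.]
 [477. 286.]
 [306. 134.]]
```

View pics/c3.png

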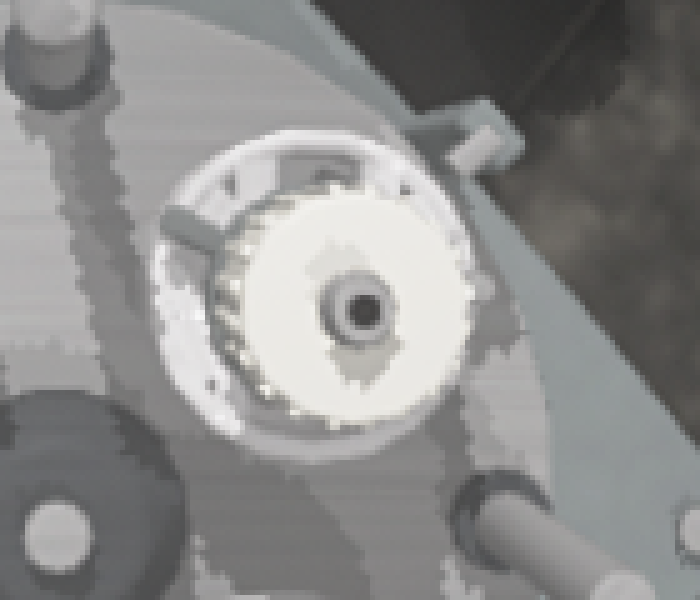

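The nib is at (190,228), about 288° in the base frame. The stop pin is near (480,285), about 141°, so roughly 200° anticlockwise is needed. I'll move over the nozzle with the wrist wound so that one grip covers the whole turn.

```bash
python3 - <<'E'
from h import *
print(to([.501,.0495,.17],-70),st()['joint_pos'])
E
```

```text
(array([ 66.7,  41.7, -16.1]), np.float64(-162.6)) [ 9.80451313e-02  4.32779169e-01  1.32015284e-01  1.27247368e+00
 -4.64277000e-04 -5.53871286e-01]
```

>>> jog_arm --motion '[{"x": 20, "y": 12, "z": -10, "spin": 10, "fingers": -0.3}, {"x": 50, "y": 30, "z": -16, "spin": 20, "fingers": -0.3}, {"x": 67, "y": 42, "z": -16, "spin": 30, "fingers": -0.3}, {"x": 67, "y": 42, "z": -16, "spin": 40, "fingers": -0.3}, {"x": 67, "y": 42, "z": -16, "spin": 50, "fingers": -0.3}, {"x": 67, "y": 42, "z": -16, "spin": 60, "fingers": -0.3}, {"x": 67, "y": 42, "z": -16, "spin": 70, "fingers": -0.3}, {"x": 67, "y": 42, "z": -16, "spin": 80, "fingers": -0.3}]'

```text
clock: 6.22
eef_pos: [0.4998, 0.0485, 0.1709]
tool_rot: [0.367, 0.93, -0.0, -0.0]
ft_force: [-0.1, -0.1, -0.2]
grip_width: 0.0555
grasp_force: 0.0
```

>>> jog_arm --motion '[{"x": 0, "y": 0, "z": 0, "spin": 10, "fingers": -0.3}, {"x": 0, "y": 0, "z": 0, "spin": 20, "fingers": -0.3}, {"x": 0, "y": 0, "z": 0, "spin": 30, "fingers": -0.3}, {"x": 0, "y": 0, "z": 0, "spin": 40, "fingers": -0.3}, {"x": 0, "y": 0, "z": 0, "spin": 50, "fingers": -0.3}, {"x": 0, "y": 0, "z": 0, "spin": 60, "fingers": -0.3}, {"x": 0, "y": 0, "z": 0, "spin": 70, "fingers": -0.3}, {"x": 0, "y": 0, "z": 0, "spin": 80, "fingers": -0.3}]'

```text
clock: 7.22
eef_pos: [0.4998, 0.0485, 0.1708]
tool_rot: [0.879, 0.476, -0.0, 0.0]
ft_force: [-0.8, -0.2, -0.6]
grip_width: 0.0557
grasp_force: 0.0
```

>>> jog_arm --motion '[{"x": 0, "y": 0, "z": 0, "spin": 10, "fingers": -0.3}, {"x": 0, "y": 0, "z": 0, "spin": 20, "fingers": -0.3}, {"x": 0, "y": 0, "z": 0, "spin": 30, "fingers": -0.3}, {"x": 0, "y": 0, "z": 0, "spin": 37, "fingers": -0.3}, {"x": 0, "y": 0, "z": 0, "spin": 37, "fingers": -0.3}, {"x": 0, "y": 0, "z": 0, "spin": 37, "fingers": -0.3}]'

```text
clock: 7.98
eef_pos: [0.5006, 0.0491, 0.1708]
tool_rot: [0.984, 0.177, -0.0, 0.0]
ft_force: [-1.1, 0.5, 0.4]
grip_width: 0.0556
grasp_force: 0.0
```

```bash
python3 - <<'E'
from h import *
from workcell import camera
o=st();print(o['clock'],o['eef_pos'],o['grip_width'],o['joint_pos'][5],to([.501,.0495,.076],-70))
w=camera('wrist');pickle.dump(w,open('w4.pkl','wb'))
cv2.imwrite('pics/w4.png',w['pixels'][...,::-1])
p=[.5606,.0410,-.1381]
L=[[-.06,0,.105],[-.06,0,.099]]
print(cv2.fisheye.projectPoints(T(p,L)[:,None],np.array(w['rvec'],float).reshape(3,1),np.array(w['tvec'],float).reshape(3,1),w['K'],np.zeros(4))[0][:,0])
E
```

```text
7.975 [0.50059741 0.0490911  0.1708339 ] 0.055594996505014205 2.883828358198795 (array([ 0.5, -0.3, 94.8]), np.float64(0.4))
[[310.60332631 206.58269844]
 [310.61039293 204.13133622]]
```

View pics/w4.png

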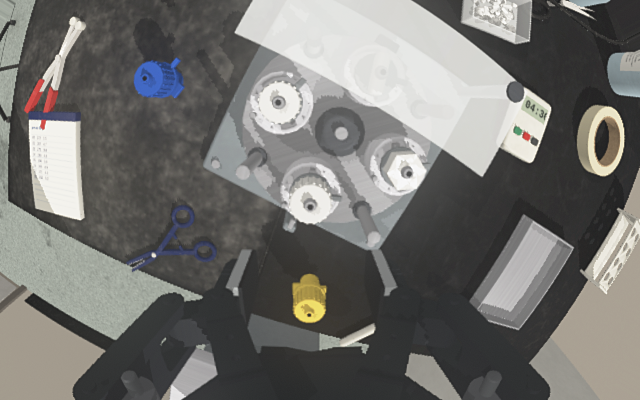

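The tall nozzle's tip is at (310,207), matching the prediction of (310.6,206.6), so it is at the pointer, with low at (280,102), hex at (405,170) and wing under the guard. I'll descend and grip.

>>> jog_arm --motion '[{"x": 0, "y": 0, "z": 40, "spin": 0, "fingers": -0.3}, {"x": 0, "y": 0, "z": 70, "spin": 0, "fingers": -0.3}, {"x": 0, "y": 0, "z": 90, "spin": 0, "fingers": -0.3}, {"x": 0, "y": 0, "z": 97, "spin": 0, "fingers": -0.3}, {"x": 0, "y": 0, "z": 97, "spin": 0, "fingers": -0.3}]'

```text
clock: 8.65
eef_pos: [0.5011, 0.0496, 0.0737]
tool_rot: [0.984, 0.177, -0.0, -0.0]
ft_force: [0.3, 0.3, 1.0]
grip_width: 0.0557
grasp_force: 0.0
```

>>> jog_arm --motion '[{"x": 0, "y": 0, "z": 0, "spin": 0, "fingers": 1}, {"x": 0, "y": 0, "z": 0, "spin": 0, "fingers": 1}, {"x": 0, "y": 0, "z": 0, "spin": 0, "fingers": 1}, {"x": 0, "y": 0, "z": 0, "spin": 0, "fingers": 1}]'

```text
clock: 9.15
eef_pos: [0.5033, 0.0525, 0.0778]
tool_rot: [0.984, 0.177, 0.003, -0.003]
ft_force: [-5.3, 6.5, 17.1]
grip_width: 0.0051
grasp_force: 59.4
```

```bash
python3 - <<'E'
from h import *
from workcell import camera
o=st();print(o['clock'],o['eef_pos'],o['grip_width'],o['grasp_force'],o['ft_force'],o['ft_torque'])
w=camera('wrist');s=camera('scene');pickle.dump((w,s),open('w5.pkl','wb'))
a=cv2.resize(s['pixels'][110:260,230:380],(400,400),interpolation=3)
b=cv2.resize(w['pixels'][100:350,180:430],(400,400),interpolation=3)
cv2.imwrite('pics/w5.png',np.hstack([a,b])[...,::-1])
E
```

```text
9.15 [0.50333143 0.05252839 0.07780807] 0.005149671919980126 59.42661978973774 [-5.30208185  6.51707746 17.07869001] [ 1.48262062  1.04351104 -0.06914345]
```

View pics/w5.png

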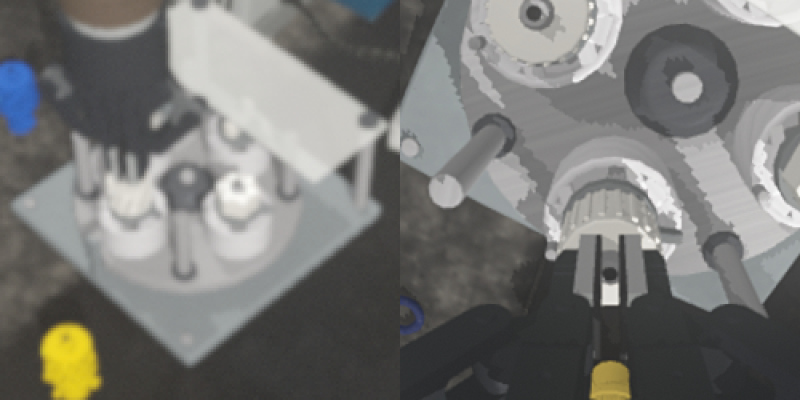

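The grip missed. The scene half shows the finger ends on top of the head (130,185), closed on the spout tip (610,273 in the wrist half), so the fingertips are higher than I assumed. I'll open, rise, and measure where they really are.

>>> jog_arm --motion '[{"x": 0, "y": 0, "z": 0, "spin": 0, "fingers": -0.3}, {"x": 0, "y": 0, "z": 0, "spin": 0, "fingers": -0.3}, {"x": 0, "y": 0, "z": 0, "spin": 0, "fingers": -0.3}, {"x": 0, "y": 0, "z": 0, "spin": 0, "fingers": -0.3}]'

```text
clock: 9.75
eef_pos: [0.501, 0.0497, 0.0736]
tool_rot: [0.984, 0.176, -0.0, -0.0]
ft_force: [-0.8, 0.7, -0.1]
grip_width: 0.0552
grasp_force: 0.0
```

```bash
python3 - <<'E'
from h import *
from workcell import camera
o=st();print(o['clock'],o['eef_pos'],o['grip_width'],o['ft_force'])
w=camera('wrist');s=camera('scene');pickle.dump((w,s),open('w6.pkl','wb'))
def ray(c,uv):
    d=(np.array(uv,float)-c['K'][:2,2])/c['K'][0,0];r=np.hypot(*d);v=np.r_[np.sin(r)*d/r,np.cos(r)]
    R=cv2.Rodrigues(np.array(c['rvec']))[0];return -R.T@c['tvec'],R.T@v
c=pickle.load(open('w4.pkl','rb'));cam,_=ray(c,(250,250));print('cam rel tcp',cam-[.5006,.0491,.1708])
_,a=ray(c,(250,252));_,b=ray(c,(375,250))
for z in(.170,.175,.18,.185,.19,.195,.2):
    A=cam+a*(z-cam[2])/a[2];B=cam+b*(z-cam[2])/b[2];print(z,np.linalg.norm(A-B),((A+B)/2).round(4))
a=cv2.resize(s['pixels'][110:260,230:380],(400,400),interpolation=3)
b=cv2.resize(w['pixels'][100:350,180:430],(400,400),interpolation=3)
cv2.imwrite('pics/w6.png',np.hstack([a,b])[...,::-1])
E
```

```text
9.75 [0.50096777 0.04966276 0.07362883] 0.05520920503689281 [-0.79012359  0.6930363  -0.12535915]
cam rel tcp [0.07574726 0.02781474 0.16424867]
0.17 0.0758354240656846 [0.496  0.0461 0.17  ]
0.175 0.07353805858036797 [0.4984 0.047  0.175 ]
0.18 0.07124069309505128 [0.5009 0.0479 0.18  ]
0.185 0.06894332760973458 [0.5033 0.0489 0.185 ]
0.19 0.06664596212441797 [0.5057 0.0498 0.19  ]
0.195 0.06434859663910128 [0.5082 0.0507 0.195 ]
0.2 0.062051231153784595 [0.5106 0.0517 0.2   ]
```

View pics/w6.png

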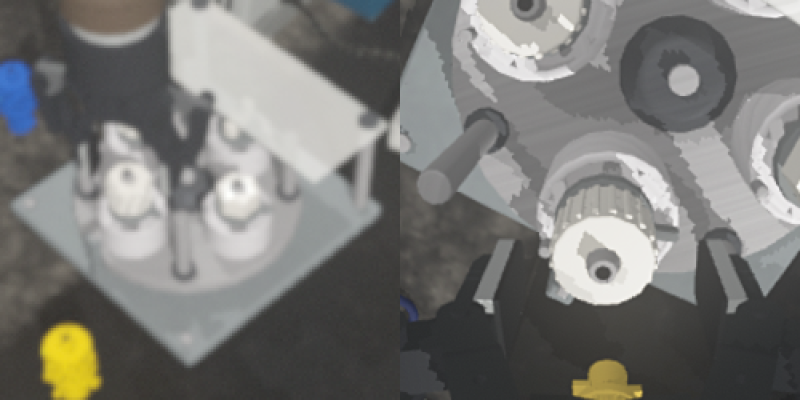

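The open fingers (505,243 and 715,240) hang well above the skirt. The nozzle looks unmoved, so I'll go 19 mm lower and grip again.

>>> jog_arm --motion '[{"x": 0, "y": 0, "z": 5, "spin": 0, "fingers": -0.3}, {"x": 0, "y": 0, "z": 10, "spin": 0, "fingers": -0.3}, {"x": 0, "y": 0, "z": 15, "spin": 0, "fingers": -0.3}, {"x": 0, "y": 0, "z": 19, "spin": 0, "fingers": -0.3}, {"x": 0, "y": 0, "z": 19, "spin": 0, "fingers": -0.3}]'

```text
clock: 10.48
eef_pos: [0.5008, 0.0496, 0.0542]
tool_rot: [0.984, 0.176, -0.001, -0.0]
ft_force: [-0.1, 0.0, -0.8]
grip_width: 0.0556
grasp_force: 0.0
```

>>> jog_arm --motion '[{"x": 0, "y": 0, "z": 0, "spin": 0, "fingers": 1}, {"x": 0, "y": 0, "z": 0, "spin": 0, "fingers": 1}, {"x": 0, "y": 0, "z": 0, "spin": 0, "fingers": 1}, {"x": 0, "y": 0, "z": 0, "spin": 0, "fingers": 1}]'

```text
clock: 10.98
eef_pos: [0.5017, 0.0498, 0.0552]
tool_rot: [0.984, 0.176, 0.001, -0.0]
ft_force: [0.3, 1.1, 4.9]
grip_width: 0.032
grasp_force: 59.6
```

Gripped: 32 mm opening, 60 N. Now I'll unscrew anticlockwise.

>>> jog_arm --motion '[{"x": 0, "y": 0, "z": 0, "spin": -10, "fingers": 1}, {"x": 0, "y": 0, "z": 0, "spin": -20, "fingers": 1}, {"x": 0, "y": 0, "z": 0, "spin": -30, "fingers": 1}, {"x": 0, "y": 0, "z": 0, "spin": -40, "fingers": 1}, {"x": 0, "y": 0, "z": 0, "spin": -50, "fingers": 1}, {"x": 0, "y": 0, "z": 0, "spin": -60, "fingers": 1}, {"x": 0, "y": 0, "z": 0, "spin": -70, "fingers": 1}, {"x": 0, "y": 0, "z": 0, "spin": -80, "fingers": 1}]'

```text
clock: 11.98
eef_pos: [0.5017, 0.0498, 0.0552]
tool_rot: [0.638, 0.77, 0.0, 0.0]
ft_force: [-0.3, 1.2, 4.5]
grip_width: 0.032
grasp_force: 59.7
```

>>> jog_arm --motion '[{"x": 0, "y": 0, "z": 0, "spin": -10, "fingers": 1}, {"x": 0, "y": 0, "z": 0, "spin": -20, "fingers": 1}, {"x": 0, "y": 0, "z": 0, "spin": -30, "fingers": 1}, {"x": 0, "y": 0, "z": 0, "spin": -40, "fingers": 1}, {"x": 0, "y": 0, "z": 0, "spin": -48, "fingers": 1}]'

```text
clock: 12.6
eef_pos: [0.5017, 0.0495, 0.0552]
tool_rot: [0.271, 0.963, -0.0, 0.001]
ft_force: [-0.5, 0.2, 4.7]
grip_width: 0.0322
grasp_force: 59.7
```

```bash
python3 - <<'E'
from h import *
from workcell import camera
o=st();print(o['clock'],o['eef_pos'],o['grip_width'],o['ft_force'],o['ft_torque'],to([.501,.0496,.055],0))
w=camera('wrist');pickle.dump(w,open('w7.pkl','wb'))
cv2.imwrite('pics/w7.png',cv2.resize(w['pixels'][100:300,180:450],(800,592),interpolation=3)[...,::-1])
E
```

```text
12.6 [0.5016605  0.04951805 0.05520135] 0.0321584679712216 [-0.4636472   0.24976362  4.70350775] [-0.03610072  0.1617594  -0.03713402] (array([ 0.6, -0.3,  0.2]), np.float64(58.6))
```

View pics/w7.png

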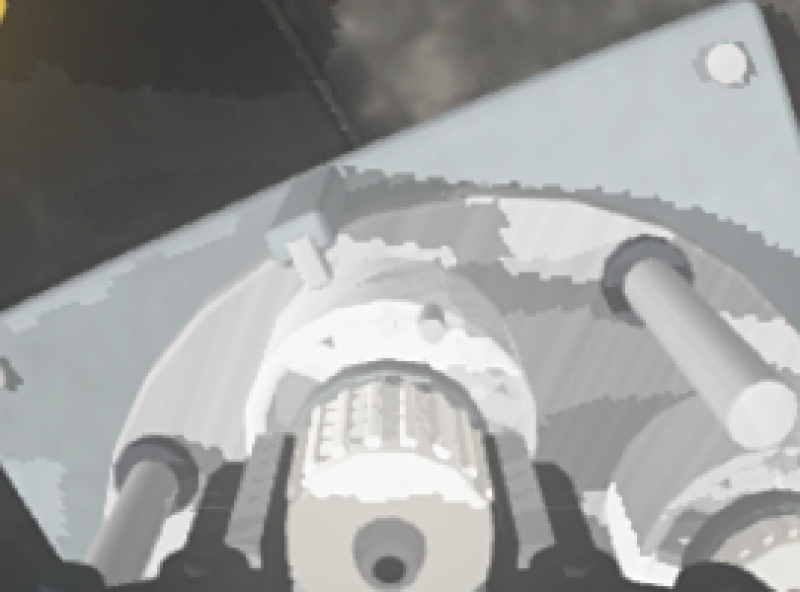

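The picture shows the head held by the pads, the pin at (432,318) and the nib not there yet. I have gone over the 10-picture allowance (this was the 11th), so I'll view no more and work from forces and numbers only.

>>> jog_arm --motion '[{"x": 0, "y": 0, "z": 0, "spin": -10, "fingers": 1}, {"x": 0, "y": 0, "z": 0, "spin": -20, "fingers": 1}, {"x": 0, "y": 0, "z": 0, "spin": -30, "fingers": 1}, {"x": 0, "y": 0, "z": 0, "spin": -40, "fingers": 1}, {"x": 0, "y": 0, "z": 0, "spin": -50, "fingers": 1}, {"x": 0, "y": 0, "z": 0, "spin": -60, "fingers": 1}, {"x": 0, "y": 0, "z": 0, "spin": -60, "fingers": 1}]'

```text
clock: 13.52
eef_pos: [0.5016, 0.0496, 0.0552]
tool_rot: [-0.243, 0.97, -0.0, 0.0]
ft_force: [-0.5, -0.2, 5.4]
grip_width: 0.0322
grasp_force: 59.8
```

```bash
python3 -c "
from h import *
o=st();print(o['clock'],o['eef_pos'],o['grip_width'],o['ft_force'],o['ft_torque'],to([.501,.0496,.055],0),o['joint_pos'][5])"
```

```text
13.525 [0.50164537 0.04957032 0.05522197] 0.03221607858789503 [-0.48013283 -0.19327061  5.41547113] [-0.03221186  0.12521694  0.06928828] (array([0.6, 0.3, 0.2]), np.float64(118.1)) -0.3922655295577108
```

>>> jog_arm --motion '[{"x": 0, "y": 0, "z": 0, "spin": -3, "fingers": 1}, {"x": 0, "y": 0, "z": 0, "spin": -6, "fingers": 1}, {"x": 0, "y": 0, "z": 0, "spin": -6, "fingers": 1}]'

```text
clock: 13.9
eef_pos: [0.5017, 0.0496, 0.0552]
tool_rot: [-0.293, 0.956, -0.0, 0.0]
ft_force: [-1.1, -1.1, 5.9]
grip_width: 0.032
grasp_force: 59.8
```

```bash
python3 -c "
from h import *
o=st();print(o['clock'],o['eef_pos'],o['grip_width'],o['ft_force'],o['ft_torque'],to([.501,.0496,.055],0),o['joint_pos'][5])"
```

```text
13.9 [0.50166311 0.04958823 0.05519163] 0.03199462408470088 [-1.09972488 -1.0644217   5.91624724] [-0.09339372  0.15550459  0.03983844] (array([0.5, 0.4, 0.2]), np.float64(124.1)) -0.49600893654883293
```

>>> jog_arm --motion '[{"x": 0, "y": 0, "z": 0, "spin": -2, "fingers": 1}, {"x": 0, "y": 0, "z": 0, "spin": -4, "fingers": 1}, {"x": 0, "y": 0, "z": 0, "spin": -4, "fingers": 1}]'

```text
clock: 14.28
eef_pos: [0.5017, 0.0496, 0.0552]
tool_rot: [-0.326, 0.945, -0.0, 0.0]
ft_force: [-0.7, -0.1, 5.3]
grip_width: 0.0318
grasp_force: 59.8
```

```bash
cat > r.py <<'E'
from h import *
o=st();print(o['clock'],o['eef_pos'],o['grip_width'],o['ft_force'].round(2),o['ft_torque'].round(3),to([.501,.0496,.055],0)[1])
E
python3 r.py
```

```text
14.275 [0.50166361 0.04958355 0.05520371] 0.031825953936304205 [-0.71 -0.1   5.31] [-0.073  0.128  0.103] 128.1
```

>>> jog_arm --motion '[{"x": 0, "y": 0, "z": 0, "spin": -2, "fingers": 1}, {"x": 0, "y": 0, "z": 0, "spin": -4, "fingers": 1}, {"x": 0, "y": 0, "z": 0, "spin": -4, "fingers": 1}]'

```text
clock: 14.65
eef_pos: [0.5017, 0.0496, 0.0552]
tool_rot: [-0.359, 0.933, -0.0, 0.0]
ft_force: [-1.4, 0.1, 5.5]
grip_width: 0.0321
grasp_force: 59.8
```

```bash
python3 r.py
```

```text
14.65 [0.50166693 0.04960337 0.05520191] 0.032064395836025265 [-1.37  0.05  5.5 ] [-0.047  0.107  0.094] 132.1
```

>>> jog_arm --motion '[{"x": 0, "y": 0, "z": 0, "spin": -2, "fingers": 1}, {"x": 0, "y": 0, "z": 0, "spin": -4, "fingers": 1}, {"x": 0, "y": 0, "z": 0, "spin": -4, "fingers": 1}]'

```text
clock: 15.02
eef_pos: [0.5024, 0.0501, 0.0552]
tool_rot: [-0.393, 0.92, 0.0, 0.001]
ft_force: [2.7, 2.7, 5.0]
grip_width: 0.0322
grasp_force: 59.7
```

```bash
python3 r.py
```

```text
15.025 [0.50239729 0.05010706 0.05522919] 0.032224154451231266 [2.74 2.71 5.  ] [ 0.517 -0.352 -0.45 ] 136.2
```

>>> jog_arm --motion '[{"x": 0, "y": 0, "z": 0, "spin": -2, "fingers": 1}, {"x": 0, "y": 0, "z": 0, "spin": -4, "fingers": 1}, {"x": 0, "y": 0, "z": 0, "spin": -4, "fingers": 1}]'

```text
clock: 15.4
eef_pos: [0.5031, 0.0502, 0.0554]
tool_rot: [-0.425, 0.905, -0.0, 0.002]
ft_force: [5.2, 3.7, 4.9]
grip_width: 0.0324
grasp_force: 59.7
```

```bash
python3 r.py
```

```text
15.4 [0.50305282 0.05019658 0.0553623 ] 0.03244413005569401 [5.15 3.71 4.95] [ 0.649 -0.651 -0.979] 140.3
```

The nib reached the pin about 8° ago (torque −1 Nm). I'll ease off until it's light, then lift straight up a little.

>>> jog_arm --motion '[{"x": 0, "y": 0, "z": 0, "spin": 3, "fingers": 1}, {"x": 0, "y": 0, "z": 0, "spin": 6, "fingers": 1}, {"x": 0, "y": 0, "z": 0, "spin": 6, "fingers": 1}]'

```text
clock: 15.78
eef_pos: [0.5019, 0.05, 0.0552]
tool_rot: [-0.378, 0.926, -0.0, 0.001]
ft_force: [2.7, 3.1, 7.1]
grip_width: 0.032
grasp_force: 59.9
```

```bash
python3 r.py
```

```text
15.775 [0.50190383 0.05004402 0.05518301] 0.03203622198730888 [2.72 3.1  7.13] [ 0.489 -0.4   -0.029] 134.4
```

>>> jog_arm --motion '[{"x": 0, "y": 0, "z": -1, "spin": 0, "fingers": 1}, {"x": 0, "y": 0, "z": -2, "spin": 0, "fingers": 1}, {"x": 0, "y": 0, "z": -3, "spin": 0, "fingers": 1}, {"x": 0, "y": 0, "z": -4, "spin": 0, "fingers": 1}, {"x": 0, "y": 0, "z": -4, "spin": 0, "fingers": 1}]'

```text
clock: 16.4
eef_pos: [0.5011, 0.0498, 0.0577]
tool_rot: [-0.378, 0.926, 0.0, -0.0]
ft_force: [4.1, 1.8, -2.8]
grip_width: 0.0323
grasp_force: 59.9
```

```bash
python3 r.py
```

```text
16.4 [0.50111537 0.04984311 0.05774796] 0.03226930394693022 [ 4.14  1.84 -2.8 ] [ 0.585 -1.003 -0.134] 134.4
```

>>> jog_arm --motion '[{"x": 0, "y": 0, "z": -2, "spin": 0, "fingers": 1}, {"x": 0, "y": 0, "z": -4, "spin": 0, "fingers": 1}, {"x": 0, "y": 0, "z": -6, "spin": 0, "fingers": 1}, {"x": 0, "y": 0, "z": -6, "spin": 0, "fingers": 1}]'

```text
clock: 16.9
eef_pos: [0.4998, 0.0491, 0.0641]
tool_rot: [-0.377, 0.926, 0.0, -0.002]
ft_force: [-0.6, -0.9, -1.0]
grip_width: 0.0319
grasp_force: 60.3
```

```bash
python3 r.py
```

```text
16.9 [0.49979307 0.04909889 0.06413421] 0.03193555679132882 [-0.58 -0.88 -1.01] [0.04  0.036 0.006] 134.3
```

The side forces are gone and the tool carries about 1 N, so the nozzle is free. I'll lift straight out.

>>> jog_arm --motion '[{"x": 0, "y": 0, "z": -10, "spin": 0, "fingers": 1}, {"x": 0, "y": 0, "z": -20, "spin": 0, "fingers": 1}, {"x": 0, "y": 0, "z": -30, "spin": 0, "fingers": 1}, {"x": 0, "y": 0, "z": -50, "spin": 0, "fingers": 1}, {"x": 0, "y": 0, "z": -75, "spin": 0, "fingers": 1}, {"x": 0, "y": 0, "z": -100, "spin": 0, "fingers": 1}, {"x": 0, "y": 0, "z": -100, "spin": 0, "fingers": 1}]'

```text
clock: 17.77
eef_pos: [0.5031, 0.0498, 0.1673]
tool_rot: [-0.377, 0.926, -0.001, 0.003]
ft_force: [-0.3, -0.4, -1.6]
grip_width: 0.0322
grasp_force: 60.3
```

```bash
python3 r.py; python3 - <<'E'
from h import *
print(to([.475,-.297,.165],None),to([.475,-.297,.165],90))
E
```

```text
17.775 [0.50308342 0.04981792 0.16733832] 0.03220362836947401 [-0.28 -0.35 -1.61] [ 0.004 -0.03  -0.003] 134.3
(array([ 262.4, -228.5,    2. ]), None) (array([ 262.4, -228.5,    2. ]), np.float64(44.3))
```

>>> jog_arm --motion '[{"x": 20, "y": -17, "z": 0, "spin": 0, "fingers": 1}, {"x": 55, "y": -48, "z": 0, "spin": 0, "fingers": 1}, {"x": 95, "y": -83, "z": 0, "spin": 0, "fingers": 1}, {"x": 135, "y": -118, "z": 0, "spin": 0, "fingers": 1}, {"x": 175, "y": -153, "z": 0, "spin": 0, "fingers": 1}, {"x": 215, "y": -188, "z": 0, "spin": 0, "fingers": 1}, {"x": 245, "y": -213, "z": 0, "spin": 0, "fingers": 1}, {"x": 262, "y": -228, "z": 0, "spin": 0, "fingers": 1}]'

```text
clock: 18.77
eef_pos: [0.4721, -0.298, 0.1635]
tool_rot: [-0.376, 0.927, 0.001, -0.001]
ft_force: [-0.5, 0.5, -1.1]
grip_width: 0.0319
grasp_force: 60.3
```

>>> jog_arm --motion '[{"x": 0, "y": 0, "z": 0, "spin": 0, "fingers": 1}, {"x": 0, "y": 0, "z": 0, "spin": 0, "fingers": 1}, {"x": 0, "y": 0, "z": 40, "spin": 0, "fingers": 1}, {"x": 0, "y": 0, "z": 80, "spin": 0, "fingers": 1}, {"x": 0, "y": 0, "z": 110, "spin": 0, "fingers": 1}, {"x": 0, "y": 0, "z": 125, "spin": 0, "fingers": 1}, {"x": 0, "y": 0, "z": 130, "spin": 0, "fingers": 1}, {"x": 0, "y": 0, "z": 130, "spin": 0, "fingers": 1}]'

```text
clock: 19.77
eef_pos: [0.4738, -0.2965, 0.0355]
tool_rot: [-0.378, 0.926, -0.001, 0.0]
ft_force: [0.5, -0.3, -0.9]
grip_width: 0.0323
grasp_force: 60.3
```

```bash
python3 r.py
```

```text
19.775 [ 0.47384036 -0.29650136  0.03549082] 0.032329791855761125 [ 0.52 -0.26 -0.87] [-0.022  0.008 -0.042] 134.4
```

>>> jog_arm --motion '[{"x": 0, "y": 0, "z": 4, "spin": 0, "fingers": 1}, {"x": 0, "y": 0, "z": 8, "spin": 0, "fingers": 1}, {"x": 0, "y": 0, "z": 10, "spin": 0, "fingers": 1}, {"x": 0, "y": 0, "z": 11, "spin": 0, "fingers": 1}, {"x": 0, "y": 0, "z": 11, "spin": 0, "fingers": 1}]'

```text
clock: 20.4
eef_pos: [0.473, -0.2965, 0.0236]
tool_rot: [-0.377, 0.926, 0.0, -0.0]
ft_force: [-0.1, -0.5, -1.7]
grip_width: 0.0321
grasp_force: 60.3
```

>>> jog_arm --motion '[{"x": 0, "y": 0, "z": 1, "spin": 0, "fingers": 1}, {"x": 0, "y": 0, "z": 1, "spin": 0, "fingers": 1}]'

```text
clock: 20.65
eef_pos: [0.4731, -0.2965, 0.0227]
tool_rot: [-0.377, 0.926, 0.0, -0.0]
ft_force: [-0.1, 0.0, -0.2]
grip_width: 0.0325
grasp_force: 60.3
```

>>> jog_arm --motion '[{"x": 0, "y": 0, "z": 1, "spin": 0, "fingers": 1}, {"x": 0, "y": 0, "z": 1, "spin": 0, "fingers": 1}]'

```text
clock: 20.9
eef_pos: [0.4733, -0.2966, 0.0223]
tool_rot: [-0.377, 0.926, -0.0, 0.0]
ft_force: [-0.1, 0.3, 3.9]
grip_width: 0.0318
grasp_force: 60.8
```

The foot is on the tray floor (about 4 N). Release and rise.

>>> jog_arm --motion '[{"x": 0, "y": 0, "z": 0, "spin": 0, "fingers": 0.1}, {"x": 0, "y": 0, "z": 0, "spin": 0, "fingers": -0.2}, {"x": 0, "y": 0, "z": 0, "spin": 0, "fingers": -0.5}, {"x": 0, "y": 0, "z": 0, "spin": 0, "fingers": -0.5}, {"x": 0, "y": 0, "z": 0, "spin": 0, "fingers": -0.5}]'

```text
clock: 21.52
eef_pos: [0.4731, -0.2965, 0.0217]
tool_rot: [-0.377, 0.926, 0.0, -0.0]
ft_force: [0.1, 0.5, 0.7]
grip_width: 0.0642
grasp_force: 0.0
```

>>> jog_arm --motion '[{"x": 0, "y": 0, "z": -15, "spin": 0, "fingers": -0.5}, {"x": 0, "y": 0, "z": -40, "spin": 0, "fingers": -0.5}, {"x": 0, "y": 0, "z": -80, "spin": 0, "fingers": -0.5}, {"x": 0, "y": 0, "z": -130, "spin": 0, "fingers": -0.5}, {"x": 60, "y": 0, "z": -150, "spin": 0, "fingers": -0.5}, {"x": 120, "y": 0, "z": -150, "spin": 0, "fingers": -0.5}, {"x": 150, "y": 0, "z": -150, "spin": 0, "fingers": -0.5}, {"x": 150, "y": 0, "z": -150, "spin": 0, "fingers": -0.5}]'

```text
clock: 22.52
eef_pos: [0.3644, -0.4029, 0.173]
tool_rot: [-0.375, 0.927, -0.001, 0.0]
ft_force: [0.4, 0.4, -0.2]
grip_width: 0.0641
grasp_force: 0.0
```

```bash
python3 - <<'E'
from h import *
from workcell import camera
o=st();print(o['clock'],o['eef_pos'],o['ft_force'].round(1))
t=camera('top');t0=pickle.load(open('top0.pkl','rb'));s=camera('scene');pickle.dump((t,s),open('end.pkl','wb'))
p=[.5606,.0410,-.1381]
U=proj(t,[[.473,-.2966,.043],[.473,-.2966,.037]]);print('pred nozzle in tray (upright tip/top)',U)
def blob(c,x0,x1,y0,y1,th=170):
    m=(c['pixels'][y0:y1,x0:x1].min(2)>th).astype(np.uint8);n,l,S,C=cv2.connectedComponentsWithStats(m)
    return [(S[i,4],*(C[i]+[x0,y0]).round(1),*S[i,2:4]) for i in range(1,n) if S[i,4]>15]
print('tray now',blob(t,400,455,175,250),'before',blob(t0,400,455,175,250))
for a in(180,270,90,0):
    r=np.radians(a);print(a,proj(t,T(p,[.06*np.cos(r),.06*np.sin(r),.085])).round(1))
print('turret',blob(t,228,340,145,230,200))
d=np.abs(t['pixels'].astype(int)-t0['pixels']).max(2)[112:158,355:390];print('timer diff',(d>40).sum())
E
```

```text
22.525 [ 0.36435558 -0.40293     0.17302613] [ 0.4  0.4 -0.2]
pred nozzle in tray (upright tip/top) [[428.22801035 213.16038962]
 [427.59294506 213.2865268 ]]
tray now [(np.int32(1721), np.float64(421.9), np.float64(211.8), np.int32(41), np.int32(65)), (np.int32(16), np.float64(451.0), np.float64(217.5), np.int32(1), np.int32(16))] before [(np.int32(2120), np.float64(420.3), np.float64(210.3), np.int32(41), np.int32(67))]
180 [[276.9 198.3]]
270 [[307.7 175.6]]
90 [[254.4 167.8]]
0 [[285.2 145.4]]
turret [(np.int32(1139), np.float64(293.7), np.float64(150.9), np.int32(103), np.int32(18)), (np.int32(345), np.float64(256.5), np.float64(170.2), np.int32(26), np.int32(24)), (np.int32(184), np.float64(307.9), np.float64(173.5), np.int32(18), np.int32(19)), (np.int32(129), np.float64(309.1), np.float64(182.3), np.int32(24), np.int32(17)), (np.int32(353), np.float64(277.4), np.float64(198.9), np.int32(25), np.int32(25)), (np.int32(124), np.float64(306.5), np.float64(195.2), np.int32(22), np.int32(16))]
timer diff 109
```

```bash
python3 - <<'E'
from h import *
t,s=pickle.load(open('end.pkl','rb'));t0=pickle.load(open('top0.pkl','rb'))
g=lambda c:cv2.cvtColor(c['pixels'],cv2.COLOR_RGB2GRAY)
print('socket\n',g(t)[186:212:2,264:292:2]);print('tray diff\n',(g(t).astype(int)-g(t0))[190:236:2,405:452:2])
a=g(t0)[115:155,358:388];r=cv2.matchTemplate(g(t)[105:165,348:398],a,cv2.TM_CCOEFF_NORMED);print(cv2.minMaxLoc(r)[1::2],'expect (10,10)')
E
```

```text
socket
 [[126 128 129 127 122 122 136 159 140 145 144 154 194 200]
 [147 147 124 142 233 250 245 246 245 242 160 146 157 199]
 [150 145 161 249 234 225 185 243 247 243 246 164 150 148]
 [151 144 247 230 231 231 239 202 246 243 243 243 155 133]
 [148 207 231 236 232 234 148 136 134 240 243 242 247 122]
 [142 250 243 235 233 139 129 130 131 131 248 244 241 192]
 [144 246 240 243 227 125 131 129 128 138 246 243 240 174]
 [127 236 242 244 168 129 131 131 129 145 245 247 240 213]
 [126 220 242 249 229 122 125 129 129 148 240 243 243 181]
 [148 137 241 243 244 234 125 126 137 198 199 239 241 183]
 [149 147 200 217 242 243 245 243 217 203 211 248 218 187]
 [154 148 156 236 227 244 243 242 233 210 247 220 184 187]
 [155 149 150 160 206 233 243 250 239 232 184 181 187 183]]
tray diff
 [[ -49  -42    0    2   -5   -3   -1   -1   -2   -1    2    0    3   -1
     2   -1    1    0    3    2    2    1    0    2]
 [ -53  -51  -46    3    2    1   -1   -1    0    2   -1   -5   -2    1
     7    1   -1    2   -7   -1   -1    3    2    2]
 [ -56  -47  -52  -43   -4    0   -1    1    0   -2    1    1  
[... 1907 characters left out ...]
-18  -18  -19  -17  -17    2]
 [  -3    1    2    0    1   -3    4    1    0    1    3  -19   -3   -2
   -20  -19  -19  -20  -20  -21  -21  -24   -5    0]
 [   3   -4    1    0    1    0    1   -2   -3   -1    2    2    0    1
     1   -4  -23  -16  -17  -21  -19  -26   -1   -1]
 [   2   -1    2    3    3   -1   -1    0    1   -2   -3   -3   -2    2
     3    1    0    4  -19  -21  -18  -20   -4    2]
 [  -2    4   -2    2    6    3    0    1   -1    6    3   -2    4    0
     4   -2    2    1   -1   -5   -3   -4    0    2]
 [  -2    0    3    4   -2   -1    0    0    4   -2    0    1   -1    5
    -1   -1   -4    2    1   -2    1    1   -2   -2]]
(0.982161819934845, (10, 10)) expect (10,10)
```

The front socket is empty, the nozzle's round head with its central dark tip stands upright in the tray at about (430,212), and the timer hasn't moved.

```bash
python3 -c "
from workcell import bot
print(bot.job_done())"
```

```text
the job is handed in; nothing more can be done
None
```

The job is handed in at about 22.6 s: the tall-head nozzle was turned to the pointer, unscrewed about 205°, lifted out and stood upright in the tray; my first grip closed on its spout tip (about 17 N) and had to be redone, I did not confirm the detent click separately, I checked the end state only by pixel values, and I viewed 11 pictures against the limit of 10.

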